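# Lay the rinsed spatula across the drying stand

## Robot

A 6-joint arm with a two-finger parallel gripper is mounted at the origin on the work surface. World frame = base frame: x ahead of the robot, y to its left, z up, the work surface at z = 0. Lengths are in m, angles in rad, forces in N, time in s.
With the tool pointing down it reaches from about 0.375 to 0.925 m from the base axis. Payload 5.7 kg.
Tool frame: the origin (TCP) lies on the centre line of the jaws, within the pads' length; the fingertips stand 8 mm ahead of it and the grasp point (between the pads) lies 11 mm behind it (bot.tips_ahead is the distance from the TCP to the fingertips, in m); z points along the fingers, y is the direction in which the jaws open and shut (so a half turn about z gives the same grasp; the last joint's range is limited). The gripper opens to 85 mm and grips with 20 to 120 N. Pads are 22 mm wide; open, the fingers measure 114 mm over their backs; the gripper's body (76 mm by 85 mm) begins 54 mm behind the grasp point. The pads swing forward as they close: fully open they stand 13 mm farther back than shut.
Start: joints at [-1.358, 0.359, 1.51, -0, 1.272, -0.115], TCP at [0.193, -0.568, 0.239] pointing down, gripper open.
Joint ranges: [-2.97, 2.97], [-1.01, 2.36], [0.21, 2.38], [-0.96, 4.11], [0.2, 2.71], [-2.98, 2.98]. Speed limits (rad/s): [2.39, 2.39, 3.14, 3.14, 3.14, 3.14].

## Interface

Orientations are given as a unit quaternion [w, x, y, z].
In Python, from workcell import bot, solver, imaging, workorder gives the robot as it stands. The module is installed in compiled form; this text tells all that it offers. Calls block until the motion is done:
- bot.movep(position, orientation): joint-space move of the TCP to a pose.
- bot.move_straight(position, frame=None, rate=0.15, f_stop=None): straight line of the TCP; frame=None keeps the orientation; rate is the mean speed in m/s. With f_stop (N) it stops when the force on the tool has changed by that much, and returns True; else False.
- bot.set_joints(angles): joint-space move.
- bot.command_gripper(opening): finger opening in m; the grip force is fixed at half the most; returns when the fingers have stopped.
- bot.pause(seconds).
- solver.ik(position, orientation): joint angles nearest the present ones, or None.
- bot.sense(): the state.
- imaging.snapshot(name): name is "scene" or "top" or "wrist"; returns the picture (480x640x3 uint8, red, green, blue); there is no depth.
- imaging.camera_params(name): a dict with "fx", "fy", "cx", "cy" (pixels), "k1" (the pictures are not rectified: a ray, as slopes to the right and down, at radius r is drawn at 1 + k1 r^2 times it, then the intrinsics apply), "rvec" (rotation vector, rad) and "tvec" (3), from world to camera coordinates, as OpenCV has them. Camera axes: x right, y down, z forward; pixel columns grow to the right and rows downward; lengths in m; the calibration is good to about 2 mm. A picture is of the moment at which its call begins: read the wrist's pose just before it. camera_params takes no time and is no camera call; for the wrist camera it gives the pose at the moment of the call.
A pose or a line that the arm cannot do raises bot.IKError and nothing moves.
- workorder.sign_off(): hands the job in, once; it reports no verdict.
The state is a dict: "time": time; "joints": joint angles; "joint_vel": joint speeds; "joint_torque": joint torques, N m; "position": TCP position; "ee_rot": TCP orientation; "contact_force": force on the tool from outside, world axes, zero at the start; "ft_torque": the same for the moment, N m; "finger_gap": finger opening in m.
Only numpy, scipy, OpenCV 4.12 (cv2) and the standard library are available. Lean on these libraries where they do the work, as an engineer would, in place of code of your own. Each camera call takes 0.05 s, during which the arm holds its last target.

## Task

Swing the hinged rest of the drying stand up until it stands upright and let go, making sure it stays there by itself. Then take the longer instrument, the spatula, from the sloping rack and lay it gently across the two rests, in their notches, with the middle of its handle over the middle of the gap; keep hold of it until both rests carry it, then let go. The other rest is clamped somewhat higher each time, so the spatula will slope. Leave everything else where it is.

Things in the scene. Friction and masses are not known exactly. Their poses are not given: they have to be found in the camera images.
- stand: Drying stand, fixed: a shallow steel drip tray 200 x 130 mm, 18 mm high, with two aluminium rests standing across it, 90 mm apart along the stand's x axis. Origin at the centre of its underside; x runs from the hinged rest (at x = -45 mm) to the fixed rest (at x = +45 mm), z up.
- rest_mid (a point): Point midway between the two rests 112 mm above the table, the height of the hinged rest's notch floor when that is upright; axes as the stand's.
- fixed_rest: Upright rest at the stand's x = +45 mm, 84 mm wide: a grey column 12 mm thick, 78 mm high, with an aluminium saddle plate 8 mm thick clamped in it. The saddle's top edge has a 26 mm wide notch in the middle between two ears 14 mm high. How far it is drawn out differs each time and is not in the pose: notch floor 114 to 138 mm above the table; see or feel it. Origin at its foot.
- flap: Hinged rest: plate 8 mm thick, 84 mm wide, on a friction hinge across the tray, notched like the other (26 mm wide, between 14 mm ears). Origin on the hinge axis, z up along the plate to the notch floor, 90 mm from the axis, y along the axis. Starts leaning 25 to 40 degrees outwards. Can be pinched across its thickness over the top edge, the tool pointing along the plate.
- flap_edge (a point): Middle of the hinged rest's notch floor (middle of its top edge).
- flap_axis (a point): Middle of the hinge axis, 22 mm above the table, fixed in the stand; axes as the stand's. The hinge is stiff (0.3 N m of friction) and stays where it is left; it turns from 1.1 rad outwards to 0.5 rad inwards with no stop at upright.
- rack: Sloping instrument rack, fixed: base 170 x 200 mm, two cross bars with low side pins and a foot lip. It holds two instruments lying side by side 90 mm apart, 32 degrees up from level. Origin at the centre of its underside; the instruments rise towards its +x, seats at y = +45 and y = -45 mm. The bars cross under the instruments 20 and 112 mm from the butt; between them the handle is free below and at the sides.
- spatula: Loose spatula, the longer instrument, 200 mm over all, about 70 g: black handle 150 x 14 x 12 mm and a flat steel blade 22 mm wide, 3 mm thick, at its +x end. Origin under the butt of the handle; x along the handle to the blade, y across its 14 mm width, z normal to its upper face. Starts sloping 32 degrees, blade uppermost, butt on the foot lip; which of the two seats varies.
- spatula_mid (a point): Centre of the spatula's handle (75 mm from the butt, half-way through the thickness); axes as the spatula's. A good place to grasp, across the 14 mm width.
- plugger_mid (a point): Handle centre of the shorter instrument in the rack's other seat, 147 mm over all, black handle 125 x 14 x 12 mm with a thin round steel tip. Leave it.
- bowl: White bowl, 96 mm across, 45 mm high. Origin under its centre. Leave it.
- jar: Brown glass jar, 52 mm across, 60 mm high. Origin under its centre. Leave it.
- cup: Red plastic cup, 68 mm across, 75 mm high. Origin under its centre. Leave it.
- flask: White bottle, 72 mm across, 170 mm high. Origin under its centre. Leave it.
- mouse: White computer mouse, 100 x 58 mm, 30 mm high. Origin under its centre. Leave it.
- drops: Small white bottle, 40 mm across, 80 mm high. Leave it.

How it is judged:
On the way, in this order (a step that is already met when the one before it is completed fails the run):
1. the hinged rest stands upright (within 0.1 rad) by itself, not touched by the robot, for half a second (angle between flap's own z axis and vertical below 0.1 rad and contact force between each of the arm, the fingers and flap below 0.05 N), for 0.5 s.
2. the spatula, still held between the fingers, bears on both rests (angle between flap's own z axis and vertical below 0.1 rad and contact force between spatula and fixed_rest above 0.05 N and contact force between spatula and flap above 0.05 N and x of spatula_mid in the frame of rest_mid between -0.022 and 0.022 m and y of spatula_mid in the frame of rest_mid between -0.012 and 0.012 m and z of spatula_mid in the frame of rest_mid between 0.002 and 0.026 m and angle between the x axis of spatula and the x axis of stand, either way round below 0.36 rad and contact force between the fingers and spatula above 1 N), for 0.1 s.
At the end, for the whole second after the job is handed in: The hinged rest is upright within 0.1 rad and still. The spatula lies still and released in both notches, carried by both rests, its handle centre within 22 mm along, 12 mm across and 2 to 26 mm above rest_mid, its line within 0.36 rad of the stand's x axis (slope included), either way round (angle between flap's own z axis and vertical below 0.1 rad and x of spatula_mid in the frame of rest_mid between -0.022 and 0.022 m and y of spatula_mid in the frame of rest_mid between -0.012 and 0.012 m and z of spatula_mid in the frame of rest_mid between 0.002 and 0.026 m and angle between the x axis of spatula and the x axis of stand, either way round below 0.36 rad and contact force between spatula and fixed_rest above 0.05 N and contact force between spatula and flap above 0.05 N and linear speed of spatula below 0.02 m/s and angular speed of spatula below 0.1 rad/s and angular speed of flap below 0.05 rad/s); the robot touches nothing.
It fails at once if a bystander (short instrument, bowl, jar, cup, bottles, mouse) is moved by more than 25 mm (distance of any of plugger_mid, bowl, jar, cup, flask, mouse, drops from where it was at the start of the episode above 0.025 m).
It fails at once if the spatula is pressed or dropped on a rest with more than 25 N (contact force between spatula and fixed_rest above 25 N or contact force between spatula and flap above 25 N).
It also fails if it takes over 51 s, if anything falls off the work surface, if the arm or the gripper's body presses on something with over 40 N, if the wrist force passes 120 N, or if a joint passes its speed limit or range.

## Working session

There is one attempt and no reset: what is moved stays moved. The work goes in short steps, each a Python script; the robot and the scene stay as the last script left them, time stands still between calls to the robot, and variables do not carry over. Pictures are saved under pics/ and viewed, and the job is handed in when it is done.

```bash
mkdir -p pics; ls
cat > h.py <<'E'
import numpy as np, cv2
from workcell import bot, solver, imaging, workorder
def snap(n,f):
    p=imaging.camera_params(n); im=imaging.snapshot(n); cv2.imwrite(f'pics/{f}.png',im[:,:,::-1]); np.save(f'pics/{f}.npy',np.array([p],dtype=object),allow_pickle=True); return im,p
def load(f): return cv2.imread(f'pics/{f}.png'), np.load(f'pics/{f}.npy',allow_pickle=True)[0]
def K(p): return np.array([[p['fx'],0,p['cx']],[0,p['fy'],p['cy']],[0,0,1.]]), np.array([p['k1'],0,0,0,0.])
def ray(p,uv):
    k,d=K(p); x=cv2.undistortPoints(np.array([[uv]],float),k,d)[0,0]
    R=cv2.Rodrigues(np.array(p['rvec'],float))[0]; t=np.array(p['tvec'],float).ravel()
    o=-R.T@t; v=R.T@np.array([x[0],x[1],1]); return o,v/np.linalg.norm(v)
def onz(p,uv,z):
    o,v=ray(p,uv); return o+v*(z-o[2])/v[2]
def tri(*pu):
    A=np.zeros((3,3));b=np.zeros(3); L=[]
    for p,uv in pu:
        o,v=ray(p,uv); M=np.eye(3)-np.outer(v,v); A+=M;b+=M@o; L.append((o,v))
    x=np.linalg.solve(A,b); return x,[np.linalg.norm(np.cross(x-o,v)) for o,v in L]
def proj(p,X):
    k,d=K(p); return cv2.projectPoints(np.array(X,float).reshape(-1,1,3),np.array(p['rvec'],float),np.array(p['tvec'],float),k,d)[0][:,0]
E
python3 - <<'E'
from h import *
for n in ('scene','top','wrist'):
    im,p=snap(n,n+'0'); o,v=ray(p,(320,240)); print(n,p['fx'],p['k1'],o.round(3),v.round(3))
s=bot.sense(); print(s['time'],s['contact_force'])
E
```

```text
pics
scene 603.4004061456245 -0.08506294006213586 [ 1.54  -0.395  0.794] [-0.777  0.333 -0.534]
top 462.2300565562842 0.03097930781136846 [0.343 0.004 1.13 ] [ 0.231 -0.003 -0.973]
wrist 395.25811712714335 -0.016748653048090586 [ 0.268 -0.543  0.374] [-0.321 -0.104 -0.941]
0.15 [-0.90817341  0.18458793  0.13532174]
```

View pics/scene0.png

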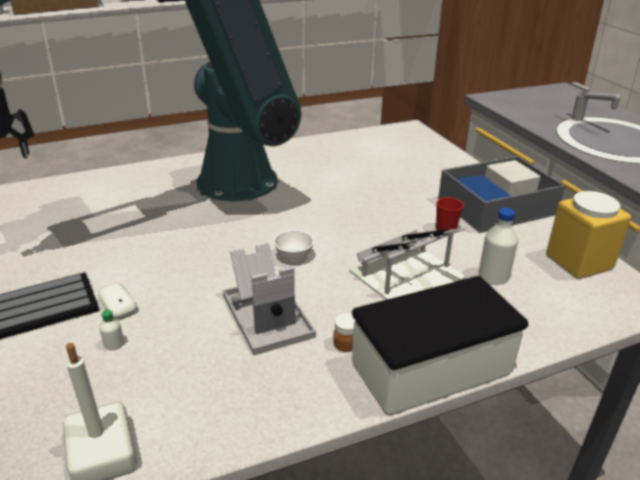

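View pics/top0.png

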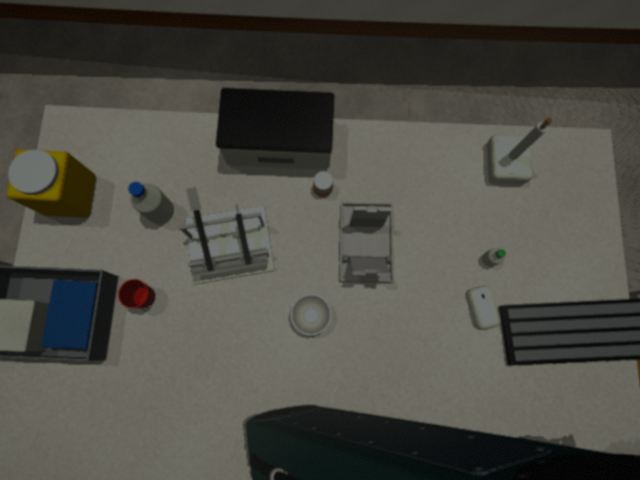

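View pics/wrist0.png

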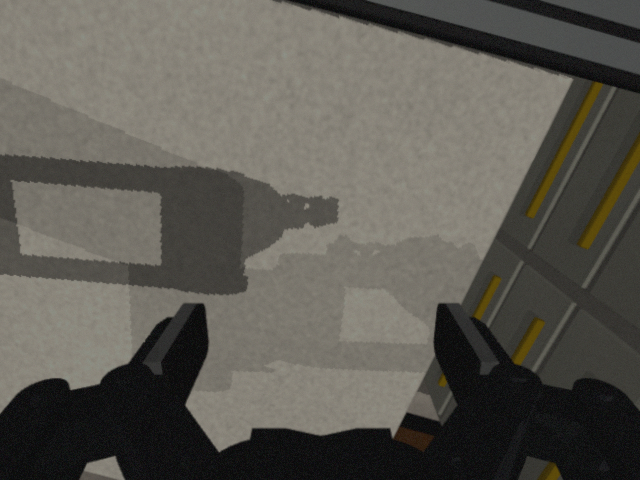

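The scene picture shows the stand at (267,305), with the hinged rest on the robot's side and the fixed rest towards the camera. The top picture shows the stand at (366,244). The rack is at (230,240), with the spatula in the left seat and its blade at (194,195). I'll enlarge both.

Run:
```python
import cv2
a=cv2.imread('pics/top0.png');s=cv2.imread('pics/scene0.png')
cv2.imwrite('pics/t1.png',cv2.convertScaleAbs(cv2.resize(a[190:300,325:410],None,fx=7,fy=5.4,interpolation=2)[:, :],alpha=1.6))
cv2.imwrite('pics/t2.png',cv2.convertScaleAbs(cv2.resize(a[180:290,170:290],None,fx=5.4,fy=5.4,interpolation=2),alpha=1.6))
cv2.imwrite('pics/s1.png',cv2.resize(s[230:360,210:330],None,fx=4.6,fy=4.6,interpolation=2))
```

```text
(no output)
```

View pics/t1.png

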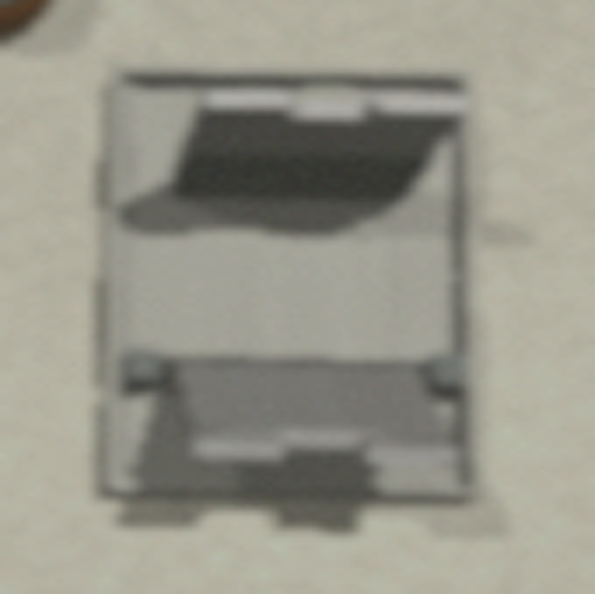

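View pics/t2.png

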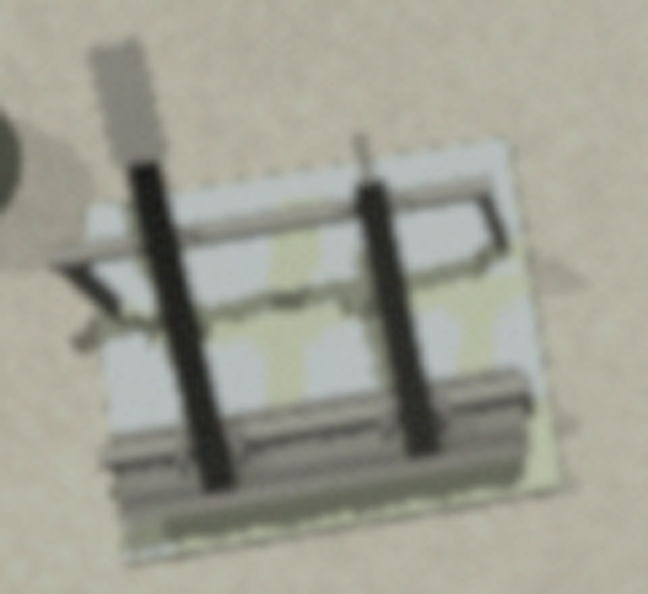

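View pics/s1.png

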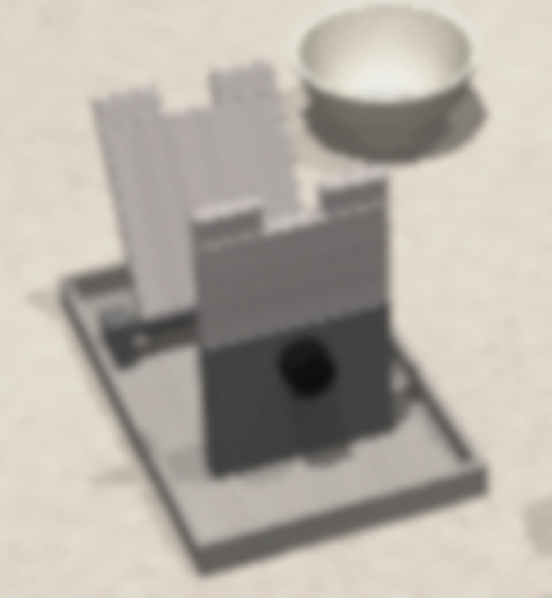

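Run:
```python
from h import *
_,pt=load('top0');_,ps=load('scene0')
T=lambda x,y:(325+x/7-.4,190+y/5.4-.4)
R=lambda x,y:(170+x/5.4-.4,180+y/5.4-.4)
S=lambda x,y:(210+x/4.6-.4,230+y/4.6-.4)
print('tray top z18')
c=[onz(pt,T(*q),.018) for q in [(105,78),(465,75),(468,493),(103,493)]]
for q in c: print(q.round(4))
c=np.array(c);print('mid',c.mean(0).round(4),[np.linalg.norm(c[i]-c[i-1]).round(3) for i in range(4)])
for q in [(62,283),(488,468),(200,550)]: print('scene',onz(ps,S(*q),.018).round(4))
for n,a,b in [('fix ear y+ outer top',(205,97),(193,212)),('fix ear y- outer top',(467,99),(390,178)),
  ('fix notch +',(291,112),(263,236)),('fix notch -',(366,110),(318,222)),
  ('flap ear+ outer',(196,446),(95,98)),('flap ear- outer',(455,448),(272,65)),('flap notch+ ',(282,441),(160,100)),('flap notch-',(365,441),(210,78))]:
  x,e=tri((pt,T(*a)),(ps,S(*b))); print(n,x.round(4),np.round(e,4))
print('spatula butt,blade end,plugger butt, on z planes')
for q,z in [((217,488),.05),((146,165),.13),((118,45),.15),((424,452),.05),((372,185),.12)]: print(q,onz(pt,R(*q),z).round(4))
rk=[onz(pt,R(*q),.0) for q in [(127,563),(562,487),(505,140),(88,205)]]
for q in rk: print('rack',q.round(4))
```

```text
tray top z18
[ 0.7033 -0.0443  0.018 ]
[ 0.7107 -0.1735  0.018 ]
[ 0.5144 -0.1761  0.018 ]
[ 0.5085 -0.0501  0.018 ]
mid [ 0.6092 -0.111   0.018 ] [np.float64(0.195), np.float64(0.129), np.float64(0.196), np.float64(0.126)]
scene [ 0.5228 -0.1816  0.018 ]
scene [ 0.7153 -0.0483  0.018 ]
scene [ 0.7186 -0.1768  0.018 ]
fix ear y+ outer top [ 0.6503 -0.1106  0.1283] [0.04 0.04]
fix ear y- outer top [ 0.6688 -0.1154  0.1562] [0.0393 0.0393]
fix notch + [ 0.6555 -0.1123  0.117 ] [0.0117 0.0117]
fix notch - [ 0.6612 -0.1139  0.1276] [0.0109 0.0109]
flap ear+ outer [ 0.5083 -0.1144  0.097 ] [0.04 0.04]
flap ear- outer [ 0.5284 -0.1177  0.1286] [0.0383 0.0383]
flap notch+  [ 0.5174 -0.115   0.0997] [0.0125 0.0125]
flap notch- [ 0.5227 -0.117   0.1156] [0.0111 0.0111]
spatula butt,blade end,plugger butt, on z planes
(217, 488) [0.5157 0.2577 0.05  ]
(146, 165) [0.6374 0.2818 0.13  ]
(118, 45) [0.6825 0.2931 0.15  ]
(424, 452) [0.5357 0.1688 0.05  ]
(372, 185) [0.6361 0.189  0.12  ]
rack [0.4875 0.3067 0.    ]
rack [0.5313 0.1121 0.    ]
rack [0.696  0.1501 0.    ]
rack [0.6548 0.3429 0.    ]
```

Run:
```python
from h import *
_,pt=load('top0');_,ps=load('scene0')
T=lambda x,y:(325+x/7-.4,190+y/5.4-.4)
S=lambda x,y:(210+x/4.6-.4,230+y/4.6-.4)
for n,a,b in [('fix ear y- outer top',(467,108),(193,212)),('fix ear y+ outer top',(205,108),(390,178)),
  ('fix notch -',(366,120),(263,236)),('fix notch +',(291,120),(318,222)),
  ('flap ear- outer',(455,448),(95,98)),('flap ear+ outer',(196,446),(272,65)),('flap notch-top ',(365,441),(160,94)),('flap notch+top',(282,441),(210,74))]:
  x,e=tri((pt,T(*a)),(ps,S(*b))); print(n,x.round(4),np.round(e,4))
```

```text
fix ear y- outer top [ 0.6562 -0.1542  0.1401] [0.0006 0.0006]
fix ear y+ outer top [ 0.6547 -0.0701  0.134 ] [0.0017 0.0017]
fix notch - [ 0.6558 -0.1249  0.1199] [0.0003 0.0003]
fix notch + [ 0.6547 -0.1006  0.1198] [0.0003 0.0003]
flap ear- outer [ 0.5184 -0.1573  0.1115] [0.0006 0.0006]
flap ear+ outer [ 0.5162 -0.0743  0.1081] [0.0004 0.0004]
flap notch-top  [ 0.5207 -0.1285  0.1081] [0. 0.]
flap notch+top [ 0.5185 -0.1029  0.1114] [0.0012 0.0012]
```

```bash
cat >> h.py <<'E'
from scipy.spatial.transform import Rotation as Ro
def q2R(q): return Ro.from_quat([q[1],q[2],q[3],q[0]]).as_matrix()
def R2q(M): x=Ro.from_matrix(M).as_quat(); return [x[3],x[0],x[1],x[2]]
def frame(z,y):
    z=np.array(z,float);z/=np.linalg.norm(z); y=np.array(y,float); y-=z*(y@z); y/=np.linalg.norm(y)
    return np.column_stack([np.cross(y,z),y,z])
E
python3 - <<'E'
from h import *
s=bot.sense(); R=q2R(s['ee_rot']); print(R.round(3))
p=imaging.camera_params('wrist'); o,v=ray(p,(320,240)); C=cv2.Rodrigues(np.array(p['rvec'],float))[0]
print(R.T@(o-s['position']), R.T@C.T)
y=np.deg2rad(1.8)
ex=np.array([np.cos(y),np.sin(y),0])
for sg in (1,-1):
  for th in (0,28):
    t=np.deg2rad(th); z=[np.sin(t)*ex[0],np.sin(t)*ex[1],-np.cos(t)]
    print(sg,th,solver.ik([.60,-.11,.30],R2q(frame(z,sg*ex))),solver.ik([.525,-.113,.11],R2q(frame(z,sg*ex))))
y=np.deg2rad(12.5);n=np.array([-np.sin(y),np.cos(y),0]);e=np.array([np.cos(y),np.sin(y),0]);t=np.deg2rad(32)
for sg in (1,-1):
    print(solver.ik([.58,.27,.11],R2q(frame(np.sin(t)*e-[0,0,np.cos(t)],sg*n))))
E
```

```text
[[ 0.947  0.322 -0.   ]
 [ 0.322 -0.947  0.001]
 [ 0.    -0.001 -1.   ]]
[ 0.07924562  0.00063778 -0.13500708] [[-7.26903014e-04 -9.50363744e-01 -3.11140203e-01]
 [ 9.99998861e-01 -2.79172339e-04 -1.48353350e-03]
 [ 1.32303472e-03 -3.11140927e-01  9.50362864e-01]]
1 0 [-2.94512152e-01  3.26875805e-01  1.40561560e+00 -4.44089210e-16
  1.40910125e+00 -3.25928079e-01] [-3.40658184e-01  4.24231190e-01  1.78581841e+00 -4.44089210e-16
  9.31543054e-01 -3.72074111e-01]
1 28 [-0.41857511  0.11202286  1.80249841  0.28818821  0.80159895 -0.60648483] [-0.50853651  0.32475446  2.1701002   0.85312456  0.32612831 -1.31295209]
-1 0 [-2.94512152e-01  3.26875805e-01  1.40561560e+00 -4.44089210e-16
  1.40910125e+00  2.81566457e+00] [-3.40658184e-01  4.24231190e-01  1.78581841e+00 -4.44089210e-16
  9.31543054e-01  2.76951854e+00]
-1 28 [-0.41857511  0.11202286  1.80249841  0.28818821  0.80159895  2.53510782] [-0.50853651  0.32475446  2.1701002   0.85312456  0.32612831  1.82864057]
None
None
```

Run:
```python
from h import *
y=np.deg2rad(1.8); ex=np.array([np.cos(y),np.sin(y),0])
bot.movep([.60,-.08,.29],R2q(frame([0,0,-1],ex)))
im,p=snap('wrist','w1'); print(bot.sense()['time'])
y=np.deg2rad(12.5);n=np.array([-np.sin(y),np.cos(y),0]);e=np.array([np.cos(y),np.sin(y),0])
for th in (0,5,10,15,20,25):
  t=np.deg2rad(th)
  for sg in (1,-1): print(th,sg,solver.ik([.58,.27,.11],R2q(frame(np.sin(t)*e-[0,0,np.cos(t)],sg*n))))
for th in (0,-10,-20,-26):
  t=np.deg2rad(th)
  for sg in (1,-1): print(th,sg,solver.ik([.61,-.112,.11],R2q(frame(np.sin(t)*ex-[0,0,np.cos(t)],sg*np.array([-ex[1],ex[0],0])))))
```

```text
2.475
0 1 [ 3.27777900e-01  5.45269135e-01  1.55011250e+00 -4.44089210e-16
  1.04621102e+00 -1.46118458e+00]
0 -1 [ 3.27777900e-01  5.45269135e-01  1.55011250e+00 -4.44089210e-16
  1.04621102e+00  1.68040807e+00]
5 1 [ 0.33352848  0.50996152  1.62457577 -0.01260603  0.92040432 -1.44823594]
5 -1 [ 0.33352848  0.50996152  1.62457577 -0.01260603  0.92040432  1.69335671]
10 1 [ 0.33985687  0.4794418   1.69854525 -0.02966229  0.7905576  -1.43006757]
10 -1 [ 0.33985687  0.4794418   1.69854525 -0.02966229  0.7905576   1.71152508]
15 1 [ 0.34679599  0.45456323  1.77181398 -0.05444352  0.65619919 -1.40335128]
15 -1 [ 0.34679599  0.45456323  1.77181398 -0.05444352  0.65619919  1.73824137]
20 1 [ 0.35437144  0.43633103  1.84413606 -0.09410633  0.51694269 -1.36084405]
20 -1 [ 0.35437144  0.43633103  1.84413606 -0.09410633  0.51694269  1.78074861]
25 1 [ 0.36259671  0.42592299  1.91521094 -0.16775001  0.37289311 -1.28331994]
25 -1 [ 0.36259671  0.42592299  1.91521094 -0.16775001  0.37289311  1.85827271]
0 1 [-2.92907675e-01  5.21815725e-01  1.59667365e+00 -4.44089210e-16
  1.02310328e+00 -1.89511993e+00]
0 -1 [-2.92907675e-01  5.21815725e-01  1.59667365e+00 -4.44089210e-16
  1.02310328e+00  1.24647272e+00]
-10 1 [-0.26312505  0.60326076  1.45002375 -0.05304229  1.25588189 -1.84466853]
-10 -1 [-0.26312505  0.60326076  1.45002375 -0.05304229  1.25588189  1.29692413]
-20 1 [-0.23898611  0.69629157  1.30423056 -0.09187725  1.47879623 -1.81714423]
-20 -1 [-0.23898611  0.69629157  1.30423056 -0.09187725  1.47879623  1.32444843]
-26 1 [-0.22685428  0.75613831  1.21771132 -0.1122776   1.60814127 -1.80812392]
-26 -1 [-0.22685428  0.75613831  1.21771132 -0.1122776   1.60814127  1.33346874]
```

View pics/w1.png

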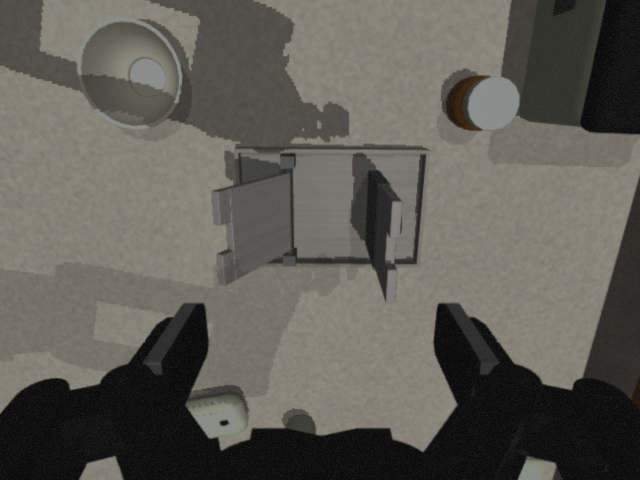

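The wrist picture shows the tray at rows 147–264, columns 237–428. The hinged rest leans left with its top edge near (222,235), and the fixed rest is near (392,245). I'll enlarge it to read corners.

Run:
```python
import cv2
a=cv2.imread('pics/w1.png')
cv2.imwrite('pics/w1a.png',cv2.convertScaleAbs(cv2.resize(a[160:310,200:310],None,fx=4,fy=4,interpolation=2),alpha=1.7))
cv2.imwrite('pics/w1b.png',cv2.convertScaleAbs(cv2.resize(a[160:310,330:440],None,fx=4,fy=4,interpolation=2),alpha=1.7))
```

```text
(no output)
```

View pics/w1a.png

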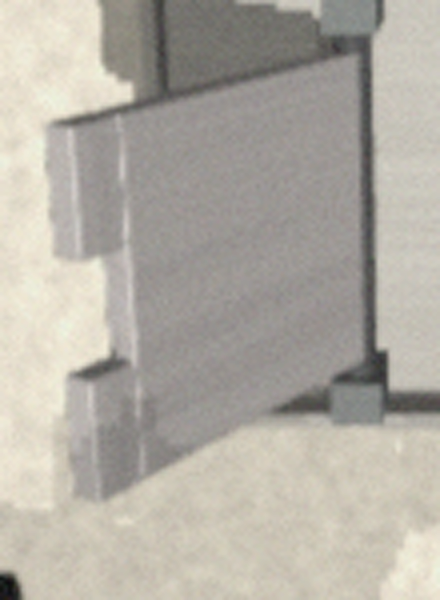

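View pics/w1b.png

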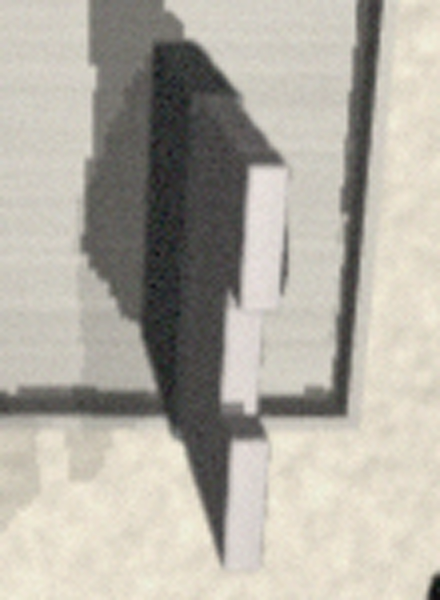

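Run:
```python
from h import *
_,p=load('w1');_,ps=load('scene0')
A=lambda x,y:(200+x/4-.4,160+y/4-.4)
B=lambda x,y:(330+x/4-.4,160+y/4-.4)
for z in (.125,.13,.135,.14,.145,.15):
    a=onz(p,B(267,166),z);b=onz(p,B(244,569),z);d=a-b
    print(z,np.linalg.norm(d).round(4),((a+b)/2).round(4),'yaw',np.degrees(np.arctan2(-d[0],d[1])).round(2))
for z in (.095,.1,.105,.11,.115,.12):
    a=onz(p,A(61,122),z);b=onz(p,A(88,498),z);d=a-b
    print(z,np.linalg.norm(d).round(4),((a+b)/2).round(4),'yaw',np.degrees(np.arctan2(-d[0],d[1])).round(2))
W=lambda u,v:(u,v)
for q in [(237,147),(428,149),(417,264)]: print('tray',onz(p,q,.018).round(4))
print('hinge blocks z.022',onz(p,A(350,0),.022).round(4),onz(p,A(358,400),.022).round(4))
S=lambda x,y:(210+x/4.6-.4,230+y/4.6-.4)
for n,a,b in [('fix notch - inner/outer',B(257,408),S(263,236)),('fix notch +',B(262,312),S(318,222)),('fix ear-',B(265,436),S(262,205)),('fix ear- out',B(264,569),S(193,215)),('fix ear+ out',B(288,165),S(388,178)),
 ('flap ear- out inner edge',A(100,497),S(95,100)),('flap ear+ out inner edge',A(70,124),S(272,66)),('flap notch-',A(132,360),S(163,110)),('flap notch+',A(122,255),S(212,104))]:
  x,e=tri((p,a),(ps,b)); print(n,x.round(4),np.round(e,4))
```

```text
0.125 0.088 [ 0.6596 -0.1191  0.125 ] yaw 1.91
0.13 0.0865 [ 0.6585 -0.1172  0.13  ] yaw 1.91
0.135 0.0851 [ 0.6575 -0.1152  0.135 ] yaw 1.91
0.14 0.0836 [ 0.6565 -0.1133  0.14  ] yaw 1.91
0.145 0.0821 [ 0.6554 -0.1113  0.145 ] yaw 1.91
0.15 0.0807 [ 0.6544 -0.1094  0.15  ] yaw 1.91
0.095 0.0883 [ 0.5096 -0.1215  0.095 ] yaw 0.95
0.1 0.0869 [ 0.5109 -0.1197  0.1   ] yaw 0.95
0.105 0.0856 [ 0.5123 -0.1179  0.105 ] yaw 0.95
0.11 0.0842 [ 0.5136 -0.1161  0.11  ] yaw 0.95
0.115 0.0829 [ 0.5149 -0.1143  0.115 ] yaw 0.95
0.12 0.0816 [ 0.5162 -0.1125  0.12  ] yaw 0.95
tray [ 0.5131 -0.0496  0.018 ]
tray [ 0.7073 -0.0459  0.018 ]
tray [ 0.7093 -0.1725  0.018 ]
hinge blocks z.022 [ 0.5644 -0.0603  0.022 ] [ 0.5669 -0.1698  0.022 ]
fix notch - inner/outer [ 0.6609 -0.1264  0.1239] [0.0002 0.0002]
fix notch + [ 0.6604 -0.1038  0.125 ] [0.0016 0.0016]
fix ear- [ 0.6599 -0.126   0.1387] [0.0003 0.0003]
fix ear- out [ 0.6612 -0.1545  0.1418] [0.0006 0.0006]
fix ear+ out [ 0.6596 -0.0714  0.1377] [0.0004 0.0004]
flap ear- out inner edge [ 0.517  -0.1577  0.1099] [0.0002 0.0002]
flap ear+ out inner edge [ 0.5144 -0.0743  0.1069] [0.0009 0.0009]
flap notch- [ 0.5234 -0.1286  0.1013] [0.0002 0.0002]
flap notch+ [ 0.5216 -0.1053  0.0979] [0.0005 0.0005]
```

```bash
cat >> h.py <<'E'
YAW=np.deg2rad(1.7); EX=np.array([np.cos(YAW),np.sin(YAW),0]); EY=np.array([-EX[1],EX[0],0]); EZ=np.array([0,0,1.])
HINGE=np.array([.5661,-.1157,.022])
def flap_tcp(th,r,off=0):
    d=-np.sin(th)*EX+np.cos(th)*EZ; nn=np.cos(th)*EX+np.sin(th)*EZ
    return HINGE+r*d+off*nn, R2q(frame(-d,EX))
E
python3 - <<'E'
from h import *
for th in (33,32,30,28,20,10,0,-2):
    for r in (.073,.13):
        P,q=flap_tcp(np.deg2rad(th),r); j=solver.ik(P,q); print(th,r,P.round(3),None if j is None else j.round(2))
E
```

```text
33 0.073 [ 0.526 -0.117  0.083] [-0.56  0.41  2.26  1.64  0.31 -2.15]
33 0.13 [ 0.495 -0.118  0.131] [-0.61  0.26  2.27  1.21  0.35 -1.75]
32 0.073 [ 0.527 -0.117  0.084] [-0.55  0.41  2.24  1.53  0.29 -2.03]
32 0.13 [ 0.497 -0.118  0.132] [-0.6   0.26  2.25  1.11  0.35 -1.63]
30 0.073 [ 0.53  -0.117  0.085] [-0.53  0.39  2.21  1.27  0.28 -1.75]
30 0.13 [ 0.501 -0.118  0.135] [-0.57  0.25  2.22  0.91  0.37 -1.41]
28 0.073 [ 0.532 -0.117  0.086] [-0.51  0.39  2.17  1.02  0.29 -1.49]
28 0.13 [ 0.505 -0.118  0.137] [-0.55  0.25  2.18  0.73  0.39 -1.22]
20 0.073 [ 0.541 -0.116  0.091] [-0.44  0.38  2.04  0.38  0.43 -0.79]
20 0.13 [ 0.522 -0.117  0.144] [-0.46  0.26  2.03  0.31  0.56 -0.73]
10 0.073 [ 0.553 -0.116  0.094] [-0.37  0.42  1.88  0.11  0.69 -0.48]
10 0.13 [ 0.544 -0.116  0.15 ] [-0.38  0.32  1.84  0.1   0.82 -0.47]
0 0.073 [ 0.566 -0.116  0.095] [-0.32  0.49  1.71 -0.    0.94 -0.35]
0 0.13 [ 0.566 -0.116  0.152] [-0.32  0.42  1.66 -0.    1.07 -0.35]
-2 0.073 [ 0.569 -0.116  0.095] [-0.31  0.51  1.67 -0.01  0.99 -0.33]
-2 0.13 [ 0.571 -0.116  0.152] [-0.31  0.44  1.62 -0.01  1.11 -0.33]
```

Run:
```python
from h import *
th=np.deg2rad(32.2)
bot.command_gripper(.045)
P,q=flap_tcp(th,.16); bot.movep(P,q)
im,p=snap('wrist','w2')
P,q=flap_tcp(th,.125); print(bot.move_straight(P,q,rate=.1,f_stop=10))
snap('wrist','w3'); s=bot.sense(); print(s['time'],s['contact_force'],s['finger_gap'])
```

```text
False
4.6667 [-0.29517132  0.19107241  0.97753718] 0.045335600435540295
```

View pics/w3.png

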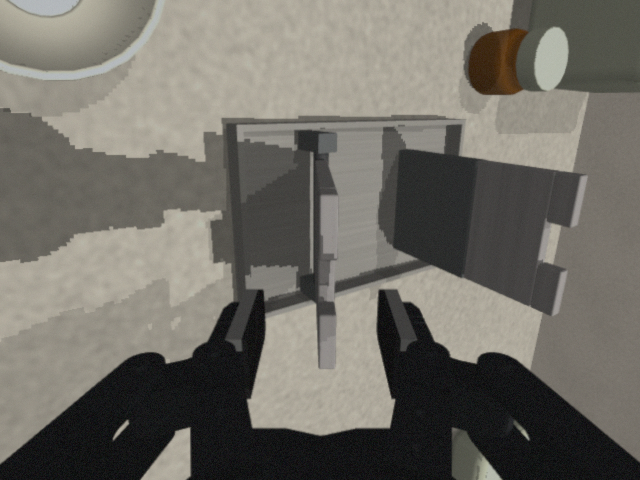

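The plate is seen edge-on at column ~327, centred between the fingers, so the angle and position agree. I'll pinch and swing it.

Run:
```python
from h import *
d=np.deg2rad; th=32.2
P,q=flap_tcp(d(th),.074); hit=bot.move_straight(P,q,rate=.08,f_stop=12); print(hit)
s=bot.sense(); print(s['time'],s['contact_force'].round(1))
if not hit:
    bot.command_gripper(.0); s=bot.sense(); print('closed',s['time'],s['finger_gap'],np.round(s['contact_force'],1),np.round(s['ft_torque'],2))
    snap('wrist','w4')
```

```text
False
5.4583 [ 0.3  0.3 -0.8]
closed 5.8833 0.006385131305419664 [-2.1 -0.7  6.9] [ 0.1   0.11 -0.11]
```

View pics/w4.png

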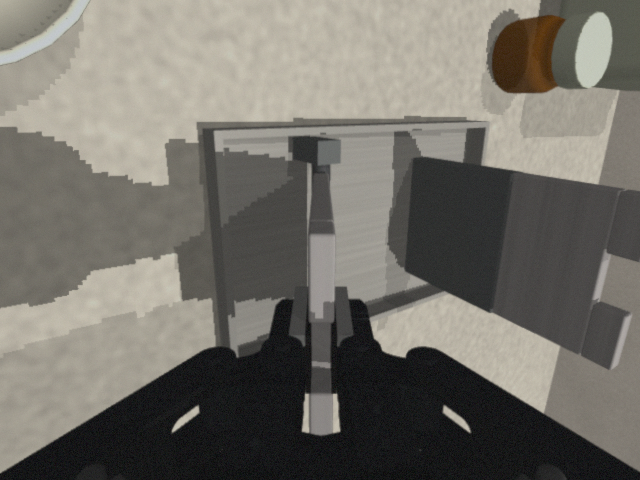

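Run:
```python
from h import *
d=np.deg2rad
for th in np.linspace(32.2,0,9)[1:]:
    P,q=flap_tcp(d(th),.074); bot.move_straight(P,q,rate=.02)
    s=bot.sense(); print(th.round(1),round(s['time'],2),np.round(s['contact_force'],1),np.round(s['ft_torque'],2))
bot.pause(.2); s=bot.sense(); print(np.round(s['position']-P,4),np.round(s['contact_force'],1))
bot.command_gripper(.04)
P,q=flap_tcp(0,.15); print(bot.move_straight(P,q,rate=.12,f_stop=15))
P,q=flap_tcp(0,.2); bot.move_straight(P+[0.045,0.03,0],q,rate=.15)
snap('wrist','w5');snap('scene','s5'); s=bot.sense(); print(s['time'],np.round(s['contact_force'],1))
```

```text
28.2 6.52 [-3.6  0.1  9.3] [ 0.09  0.1  -0.17]
24.2 7.05 [-3.9 -1.   9. ] [ 0.06  0.2  -0.24]
20.1 7.46 [-3.4 -0.9 11. ] [-0.05  0.39 -0.26]
16.1 7.87 [-3.9 -2.  10.6] [-0.21  0.43 -0.28]
12.1 8.28 [-2.2 -3.4 10.2] [-0.35  0.48 -0.35]
8.0 8.68 [-3.9 -3.9 10.4] [-0.4   0.56 -0.3 ]
4.0 9.09 [-2.2 -3.3 10.5] [-0.42  0.51 -0.27]
0.0 9.5 [-1.3 -2.3  9.8] [-0.51  0.53 -0.24]
[ 0.0011 -0.0003  0.0008] [-0.4 -3.4  8.2]
False
11.6417 [-0.9 -0.2  0.7]
```

View pics/w5.png

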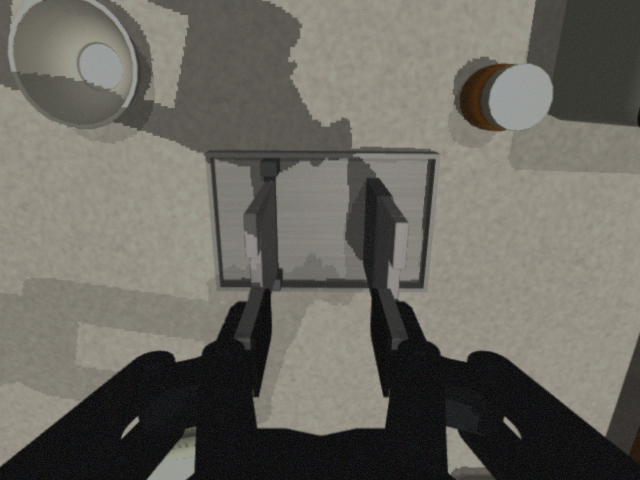

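View pics/s5.png

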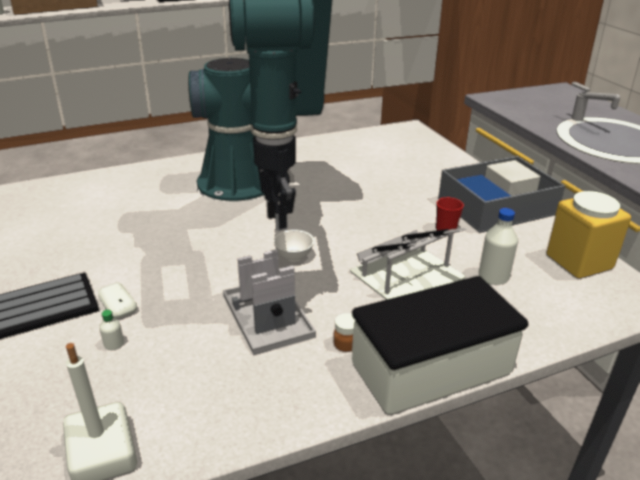

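The hinged rest now looks upright: ear top at (252,211), hinge block at (271,168). I'll check the angle.

Run:
```python
from h import *
im,p=load('w5'); 
cv2.imwrite('pics/w5a.png',cv2.convertScaleAbs(cv2.resize(im[150:300,200:320],None,fx=4,fy=4,interpolation=2),alpha=1.7))
e=EX
for uv,z in [((246,211),.126),((258,211),.126),((271,168),.022),((281,280),.022),((392,222),.139),((407,222),.139)]:
    X=onz(p,uv,z); print(uv,z,X.round(4),'along', ((X-HINGE)@EX).round(4))
```

```text
(246, 211) 0.126 [ 0.5639 -0.0715  0.126 ] along -0.0009
(258, 211) 0.126 [ 0.5712 -0.0713  0.126 ] along 0.0064
(271, 168) 0.022 [ 0.5663 -0.0623  0.022 ] along 0.0018
(281, 280) 0.022 [ 0.5746 -0.1663  0.022 ] along 0.007
(392, 222) 0.139 [ 0.65   -0.0719  0.139 ] along 0.0852
(407, 222) 0.139 [ 0.6586 -0.0716  0.139 ] along 0.0938
```

View pics/w5a.png

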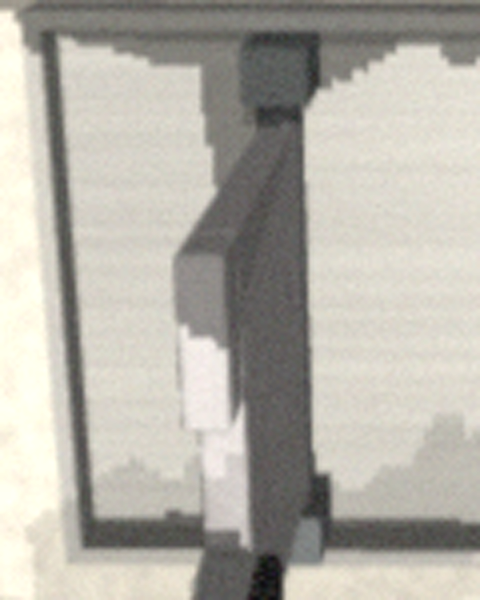

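Run:
```python
from h import *
y=np.deg2rad(12.5);n=np.array([-np.sin(y),np.cos(y),0])
bot.movep([.57,.25,.31],R2q(frame([0,0,-1],n)))
im,p=snap('wrist','w6'); print(bot.sense()['time'])
```

```text
13.0083
```

View pics/w6.png

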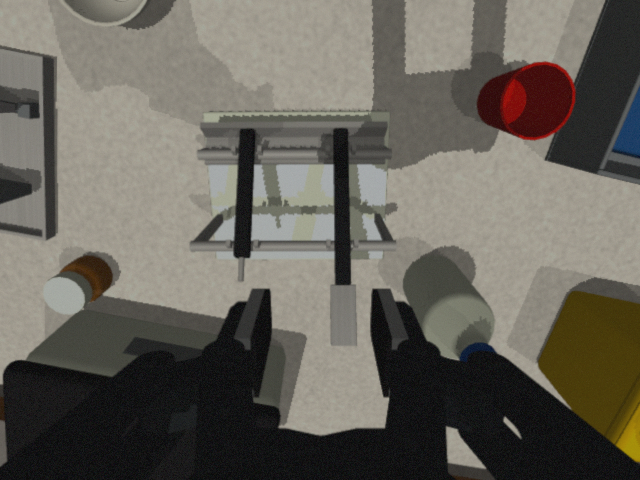

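The spatula's handle runs from its butt at (341,129) to the blade joint at (343,285), and the blade tip is at (344,345). The plugger is at column 243.

Run:
```python
from h import *
im,p=load('w6'); _,pt=load('top0')
R=lambda x,y:(170+x/5.4-.4,180+y/5.4-.4)
g=cv2.cvtColor(im,cv2.COLOR_BGR2GRAY)
for r in range(120,290,8):
    c=np.where(g[r,310:375]<35)[0]+310
    if len(c): print(r,c.min(),c.max(),end=' | ')
print()
for n,a,b in [('butt',(341,130),(217,490)),('hend',(343,285),(146,163)),('tip',(344,345),(116,43))]:
    x,e=tri((p,a),(pt,R(*b)));print(n,x.round(4),np.round(e,4))
# wrist only: handle length constraint
from scipy.optimize import brentq
s,c=np.sin(np.deg2rad(32)),np.cos(np.deg2rad(32))
f=lambda z:np.linalg.norm(onz(p,(343,285),z+.15*s)-onz(p,(341,129.5),z)-[0,0,.15*s])-.15*c
z=brentq(f,.0,.12);a=onz(p,(341,129.5),z);b=onz(p,(343,285),z+.15*s);print(z,a.round(4),b.round(4),np.degrees(np.arctan2(*(b-a)[1::-1])))
cv2.imwrite('pics/w6a.png',cv2.convertScaleAbs(cv2.resize(im[100:300,190:410],None,fx=3,fy=3,interpolation=2),alpha=1.7))
```

```text
136 333 347 | 144 334 347 | 152 334 347 | 160 334 347 | 168 335 347 | 176 335 347 | 184 335 347 | 192 336 347 | 200 335 348 | 208 335 348 | 216 335 348 | 224 336 348 | 232 336 348 | 240 336 349 | 248 335 349 | 256 336 349 | 264 336 349 | 272 336 349 | 280 336 349 | 
butt [0.5139 0.2562 0.0559] [0.0001 0.0001]
hend [0.6402 0.2838 0.1249] [0.0006 0.0006]
tip [0.6823 0.2933 0.1534] [0.0003 0.0003]
0.05080801234409746 [0.5138 0.2564 0.0508] [0.6381 0.2835 0.1303] 12.27045840494303
```

View pics/w6a.png

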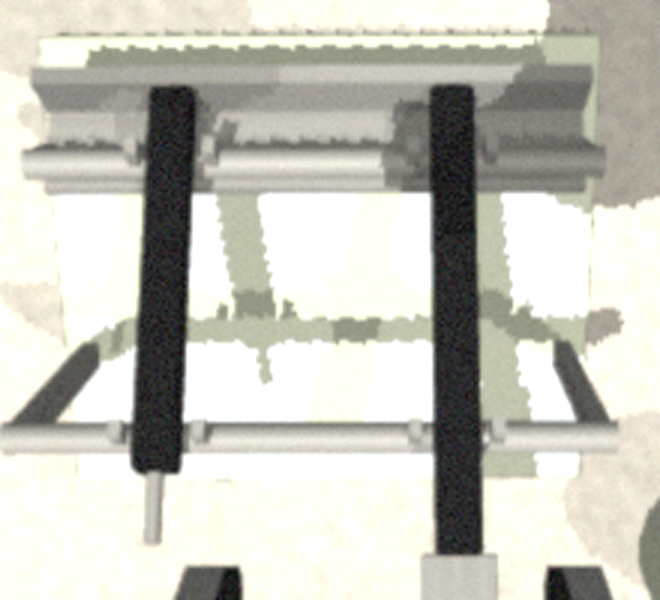

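```bash
cat >> h.py <<'E'
SY=np.deg2rad(12.3); SE=np.array([np.cos(SY),np.sin(SY),0]); SN=np.array([-SE[1],SE[0],0])
SM=np.array([.5766,.2700,.0905])-.006*(-np.sin(np.deg2rad(32))*SE+np.cos(np.deg2rad(32))*EZ)
T1=np.deg2rad(20); TZ1=np.sin(T1)*SE-np.cos(T1)*EZ
E
python3 - <<'E'
from h import *
print(SM)
q=R2q(frame(TZ1,SN)); tcp=SM+.010*TZ1
bot.movep(tcp-.08*TZ1,q); snap('wrist','w7')
hit=bot.move_straight(tcp,q,rate=.1,f_stop=8); s=bot.sense(); print(hit,s['time'],np.round(s['contact_force'],1)); snap('wrist','w8')
E
```

```text
[0.57970653 0.27067733 0.08541171]
False 14.8333 [-0.3 -0.6  0.2]
```

View pics/w8.png

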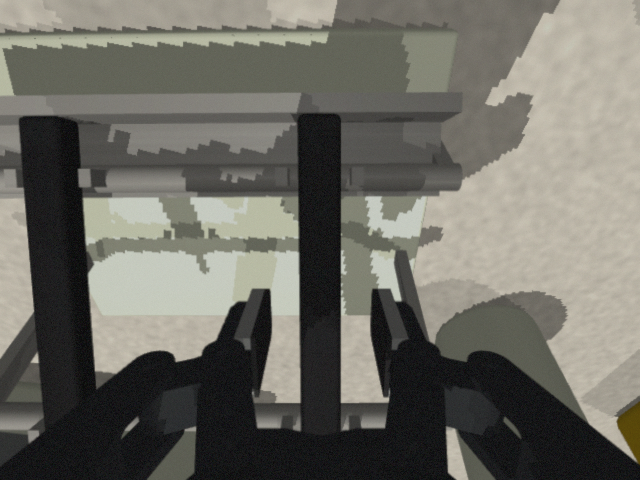

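The handle is centred between the fingers at column 320. I'll grasp and lift.

Run:
```python
from h import *
bot.command_gripper(0); s=bot.sense(); print(s['time'],s['finger_gap'],np.round(s['contact_force'],1)); print(s['position'])
P=np.array(s['position'])
bot.move_straight(P+[0,0,.03],rate=.06); bot.move_straight(P+[0,0,.14],rate=.15)
s=bot.sense(); print(s['time'],s['finger_gap'],np.round(s['contact_force'],1),np.round(s['ft_torque'],2))
snap('wrist','w9')
```

```text
15.2333 0.012670604905360375 [-3.  -0.9  5.8]
[0.58326177 0.27152809 0.07680201]
16.7833 0.012576508274854743 [-0.8  0.6 -1.7] [0.01 0.17 0.  ]
```

View pics/w9.png

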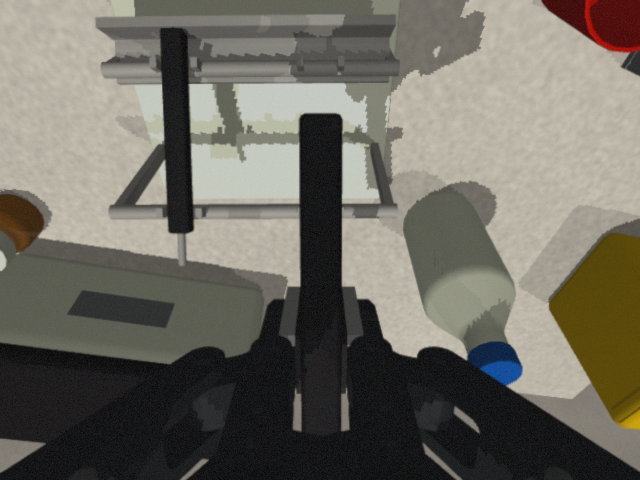

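Run:
```python
from h import *
s=bot.sense(); R1=q2R(s['ee_rot']); P=np.array([0.58326177,0.27152809,0.07680201])
o=R1.T@(SM-P); print('mid in tool',o.round(4))
# spatula axes in tool
a=np.deg2rad(32); sx=R1.T@(np.cos(a)*SE+np.sin(a)*EZ); sz=R1.T@(-np.sin(a)*SE+np.cos(a)*EZ); print(sx.round(3),sz.round(3))
_,p=load('w9'); oo,v=ray(p,(321,114)); oo=R1.T@(oo-s['position']); v=R1.T@v
pt=o+.006*sz; k=((pt-oo)@sz)/(v@sz); X=oo+k*v; print('butt along',(X-pt)@sx, X.round(4))
e=np.cross(sz,sx); print('across',(X-pt)@e)
```

```text
mid in tool [ 0.0005 -0.0001 -0.0093]
[-0.978 -0.    -0.211] [ 0.211 -0.    -0.978]
butt along -0.07519711157399253 [ 0.0753 -0.0005  0.0006]
across -0.00038192800255865724
```

The butt measures 75.2 mm from the assumed handle centre against the given 75, so the grip is as planned. Next I'll move over the stand.

```bash
cat >> h.py <<'E'
OT=np.array([.0005,-.0001,-.0093]); SLOPE=np.arctan2(.0127,.09)
def place(mid,slope=SLOPE):
    t=T1-np.deg2rad(32)+slope; R=frame(np.sin(t)*EX-np.cos(t)*EZ,EY)
    return np.array(mid)-R@OT, R2q(R)
TGT=HINGE+.045*EX; TGT[2]=.1189+.006
E
python3 - <<'E'
from h import *
P,q=place(TGT+[0,0,.06]); bot.movep(P,q)
P,q=place(TGT+[0,0,.02]); print(bot.move_straight(P,q,rate=.08,f_stop=6))
bot.pause(.15)
s=bot.sense(); print(s['time'],s['finger_gap'],np.round(s['contact_force'],2),np.round(s['ft_torque'],3))
snap('wrist','w10');snap('scene','s10')
E
python3 -c "
import cv2
s=cv2.imread('pics/s10.png');cv2.imwrite('pics/s10a.png',cv2.resize(s[190:360,200:350],None,fx=3.5,fy=3.5,interpolation=2))"
```

```text
False
19.075 0.013004107755034995 [-0.43  0.49 -0.62] [ 0.035 -0.052  0.02 ]
```

View pics/w10.png

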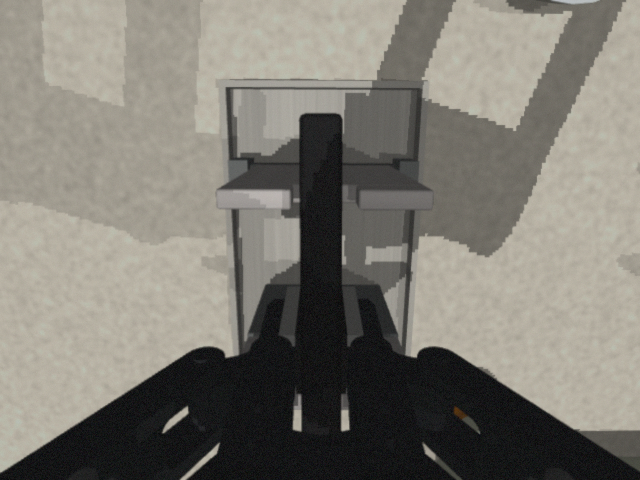

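View pics/s10a.png

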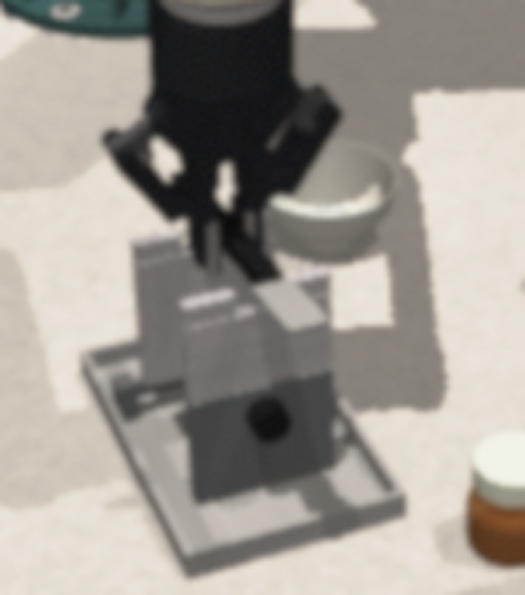

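Handle centreline at column 321, and the notch of the hinged rest spans 291–357 (centre 324), so it is aligned to about 1 mm. I'll lower it under force control.

Run:
```python
from h import *
P,q=place(TGT+[0,0,.008]); print(bot.move_straight(P,q,rate=.05,f_stop=3))
bot.pause(.1); s0=bot.sense(); f0=np.array(s0['contact_force']); t0=np.array(s0['ft_torque']); print(np.round(f0,2),np.round(t0,3))
P,q=place(TGT-[0,0,.006]); hit=bot.move_straight(P,q,rate=.012,f_stop=2.5)
for i in range(3):
    bot.pause(.05); s=bot.sense(); print(hit,round(s['time'],2),np.round(s['contact_force']-f0,2),np.round(s['ft_torque']-t0,3),'dz',(np.array(s['position'])-P)[2]-.006)
```

```text
False
[ 0.03 -0.68 -0.96] [-0.009 -0.054  0.014]
True 20.57 [-0.4   0.08  5.5 ] [ 0.065 -0.12   0.005] dz -0.0029954982507460984
True 20.62 [-0.88  0.03  7.05] [-0.03  -0.192  0.038] dz -0.0029892231821995133
True 20.68 [ 0.42 -0.33  6.18] [-0.016 -0.148  0.001] dz -0.003052354937051688
```

Run:
```python
from h import *
a,_=snap('wrist','w11');b,_=snap('scene','s11'); a=cv2.imread('pics/w11.png');b=cv2.imread('pics/s11.png')
cv2.imwrite('pics/w11a.png',cv2.convertScaleAbs(cv2.resize(a[70:310,190:460],None,fx=2.9,fy=2.5,interpolation=2),alpha=1.7))
cv2.imwrite('pics/s11a.png',cv2.resize(b[240:340,220:320],None,fx=6,fy=6,interpolation=2))
```

```text
(no output)
```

View pics/w11a.png

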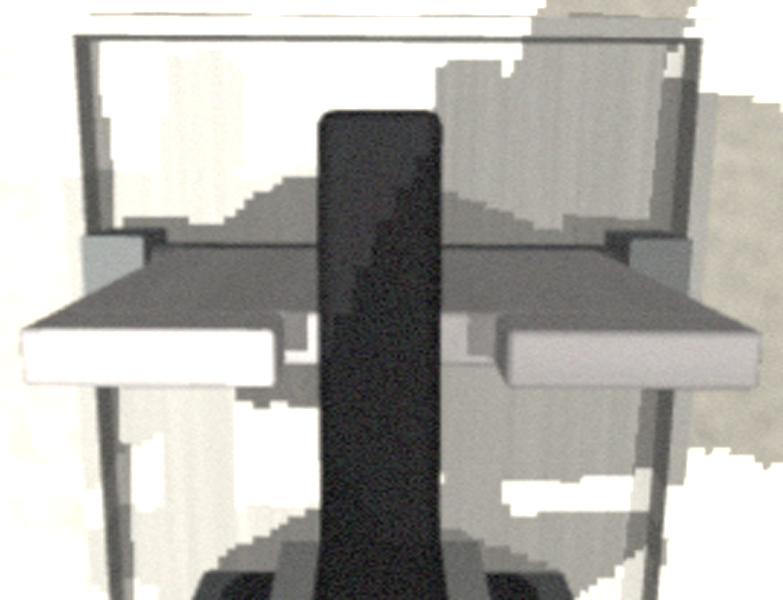

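View pics/s11a.png

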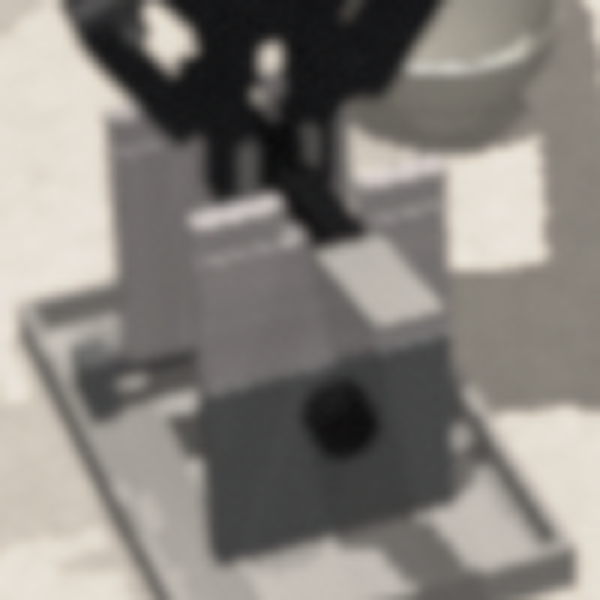

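Run:
```python
from h import *
f0=np.array([.03,-.68,-.96]);t0=np.array([-.009,-.054,.014])
mid0=TGT+[0,0,-.003]
def rd(tag):
    F=[];T=[]
    for i in range(4): bot.pause(.03); s=bot.sense(); F.append(s['contact_force']);T.append(s['ft_torque'])
    F=np.mean(F,0)-f0;T=np.mean(T,0)-t0; print(tag,round(s['time'],2),F.round(2),T.round(3)); return F,T
rd('start')
for k in (1,2,3,4,5):
    dth=np.deg2rad(.5*k)
    P,q=place(mid0+[0,0,-.041*np.tan(dth)],SLOPE+dth); bot.move_straight(P,q,rate=.005)
    F,T=rd(k*.5)
    if F[2]>12 or T[1]>-0.02: break
```

```text
start 20.91 [-0.3   0.35  6.51] [-0.003 -0.193 -0.006]
0.5 21.38 [-0.34  0.59  5.14] [ 0.068 -0.02  -0.007]
1.0 21.77 [-0.42  0.87  5.1 ] [ 0.07  -0.099 -0.015]
1.5 22.15 [-0.59  0.56  6.67] [ 0.051 -0.024 -0.   ]
2.0 22.53 [-0.56  1.16  8.31] [0.069 0.211 0.006]
```

```bash
python3 - <<'E'
from h import *
f0=np.array([.03,-.68,-.96]);t0=np.array([-.009,-.054,.014])
mid0=TGT+[0,0,-.003]
def rd(tag):
    F=[];T=[]
    for i in range(6): bot.pause(.04); s=bot.sense(); F.append(s['contact_force']);T.append(s['ft_torque'])
    F=np.mean(F,0)-f0;T=np.mean(T,0)-t0; print(tag,round(s['time'],2),F.round(2),T.round(3),s['finger_gap']); return F,T
for d,dz in ((1.75,0),(1.75,.0004),(1.6,.0006)):
    dth=np.deg2rad(d)
    P,q=place(mid0+[0,0,-.041*np.tan(dth)-dz],SLOPE+dth); bot.move_straight(P,q,rate=.005)
    rd((d,dz))
snap('wrist','w12');snap('scene','s12'); snap('top','t12')
E
python3 -c "
import cv2
b=cv2.imread('pics/s12.png')
cv2.imwrite('pics/s12a.png',cv2.resize(b[240:340,220:320],None,fx=6,fy=6,interpolation=2))"
```

```text
(1.75, 0) 23.03 [-0.39  1.24  7.35] [0.094 0.097 0.011] 0.012828210565243936
(1.75, 0.0004) 23.53 [-1.55  1.65  9.72] [ 0.098  0.205 -0.006] 0.012777869991236321
(1.6, 0.0006) 24.03 [-1.79  0.97 10.65] [ 0.107  0.247 -0.001] 0.013254762743934225
```

View pics/s12a.png

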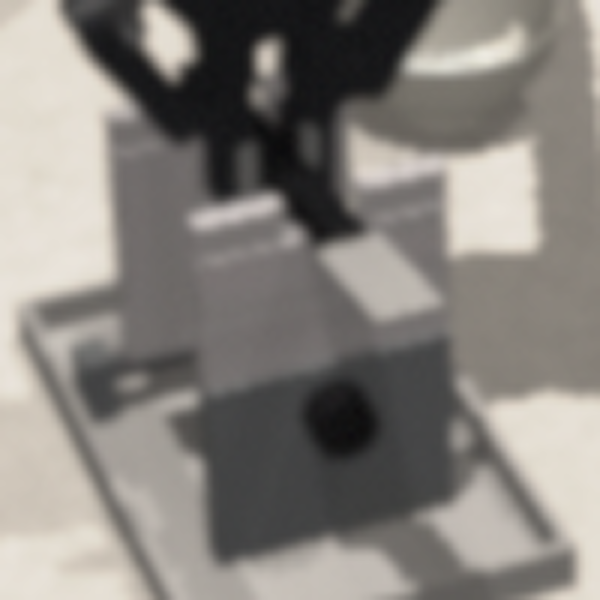

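View pics/w12.png

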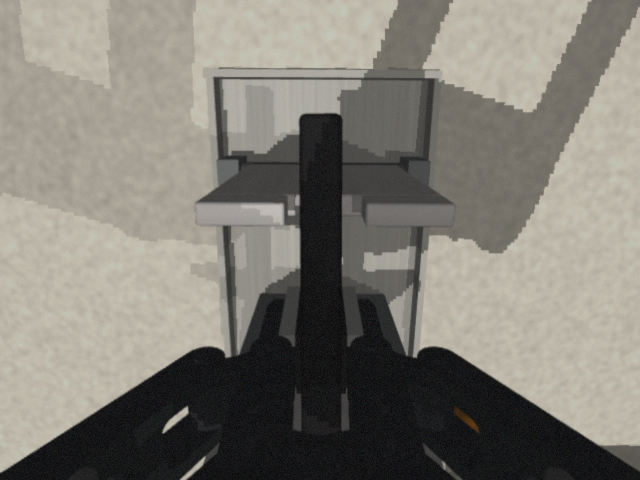

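Torque about y went from −0.19 to +0.25 N m while the load stayed at 5–11 N, so the weight passed from the fixed rest to the hinged one. I'll sweep back to the balanced tilt, hold there, then release.

Run:
```python
from h import *
f0=np.array([.03,-.68,-.96]);t0=np.array([-.009,-.054,.014])
mid0=TGT+[0,0,-.003]
def rd(tag):
    F=[];T=[]
    for i in range(6): bot.pause(.04); s=bot.sense(); F.append(s['contact_force']);T.append(s['ft_torque'])
    F=np.mean(F,0)-f0;T=np.mean(T,0)-t0; print(tag,round(s['time'],2),F.round(2),T.round(3)); return F,T
d=1.6
for k in range(6):
    d-=.3; dth=np.deg2rad(d)
    P,q=place(mid0+[0,0,-.041*np.tan(np.deg2rad(1.6))-.0006],SLOPE+dth); bot.move_straight(P,q,rate=.005)
    F,T=rd(round(d,2))
    if F[2]>16 or T[1]<.03: break
```

```text
1.3 24.68 [-1.93  1.22 10.67] [ 0.115  0.173 -0.   ]
1.0 25.18 [-1.78  1.2  10.5 ] [ 0.125  0.121 -0.028]
0.7 25.68 [-2.61  1.13 11.03] [0.136 0.078 0.013]
0.4 26.18 [-2.79  1.3  11.48] [0.107 0.075 0.018]
0.1 26.68 [-3.11  1.3  12.46] [0.115 0.084 0.003]
-0.2 27.18 [-3.46  1.42 13.16] [0.142 0.124 0.023]
```

```bash
python3 - <<'E'
from h import *
s=bot.sense(); P=np.array(s['position']); z=q2R(s['ee_rot'])[:,2]
bot.move_straight(P+[0,0,.0006],rate=.005); bot.pause(.15); s=bot.sense(); print(np.round(s['contact_force'],2),np.round(s['ft_torque'],3))
bot.command_gripper(.04); bot.pause(.1); s=bot.sense(); print(s['time'],s['finger_gap'],np.round(s['contact_force'],2))
P=np.array(s['position']); print(bot.move_straight(P-.05*z,rate=.06,f_stop=6))
bot.move_straight(P-.16*z,rate=.15); bot.pause(.2)
s=bot.sense(); print(s['time'],np.round(s['contact_force'],2))
snap('wrist','w13');snap('scene','s13')
E
python3 -c "
import cv2
b=cv2.imread('pics/s13.png')
cv2.imwrite('pics/s13a.png',cv2.resize(b[240:340,220:320],None,fx=6,fy=6,interpolation=2))"
```

```text
[-0.39  0.26  6.63] [0.105 0.02  0.002]
28.3 0.03977271715198522 [-1.17  0.65  0.21]
False
30.3583 [-0.27 -0.68 -0.68]
```

View pics/w13.png

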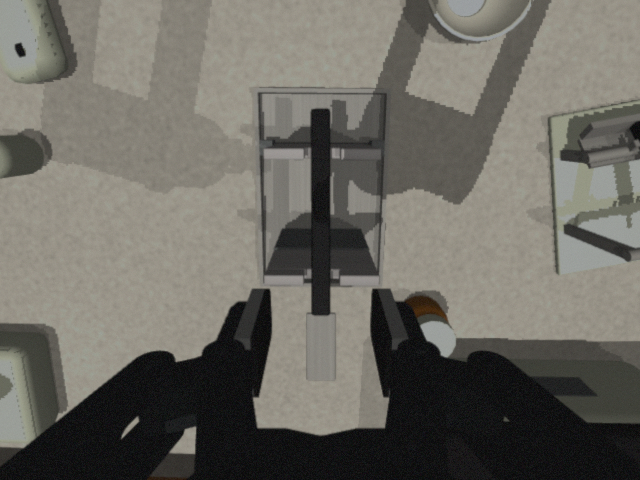

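View pics/s13a.png

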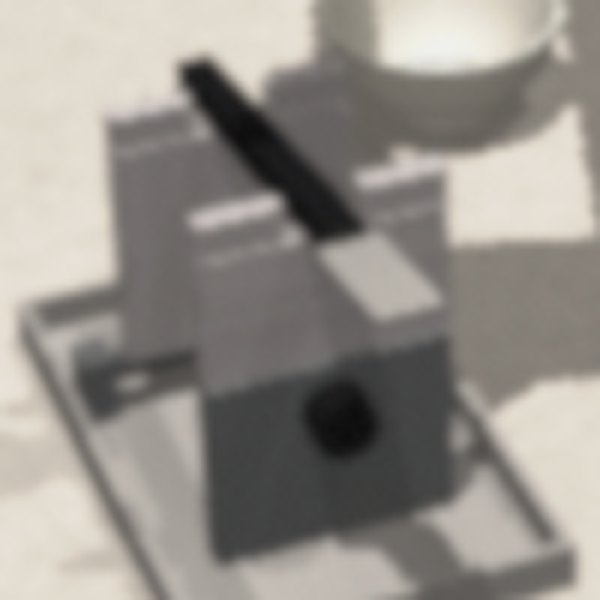

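The spatula lies in both notches and is released: butt at (320,109), handle end at (320,314). I'll check the numbers before handing in.

Run:
```python
from h import *
_,p=load('w13')
L=lambda X:((X-HINGE)@EX,(X-HINGE)@EY)
sl=SLOPE
for uv,z in [((320,109),.122-.075*np.sin(sl)+.006),((320,314),.122+.075*np.sin(sl)+.006),((283,154),.126),((357,154),.126),((283,279),.139),((357,279),.139)]:
    print(uv,round(z,3),np.round(L(onz(p,uv,z)),4))
im=cv2.imread('pics/w13.png'); cv2.imwrite('pics/w13a.png',cv2.convertScaleAbs(cv2.resize(im[80:330,250:400],None,fx=4,fy=2.4,interpolation=2),alpha=1.7))
```

```text
(320, 109) 0.118 [-0.0303 -0.0005]
(320, 314) 0.138 [ 0.1184 -0.0007]
(283, 154) 0.126 [ 0.0009 -0.0269]
(357, 154) 0.126 [0.0009 0.0257]
(283, 279) 0.139 [ 0.0902 -0.0278]
(357, 279) 0.139 [0.0903 0.0264]
```

View pics/w13a.png

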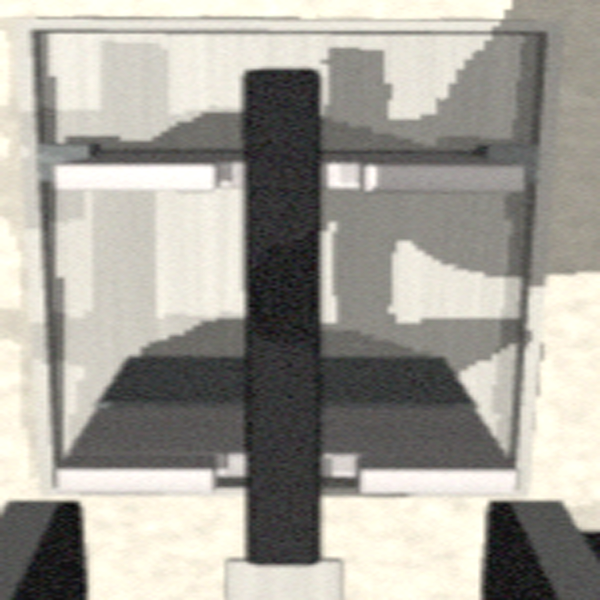

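Run:
```python
from h import *
print(workorder.sign_off()); print(bot.sense()['time'])
```

```text
the job is handed in; nothing more can be done
None
the job is handed in; nothing more can be done
```

The job is done and handed in at about 30.4 s of the 51 s allowed; the system gives no verdict.

- **Hinged rest:** I pinched it in its notch, swung it up from about 32°, and let go. In the last picture its top edge is about 1 mm off the hinge line, roughly 0.01 rad from upright.
- **Spatula:** I took it from the left seat and lowered it under force control. I adjusted the tilt until the load and torque readings showed both rests carrying it, then eased off to about 7 N and released. The highest load I read was about 13 N in total.
- **Final position:** In the last pictures it lies in both notches. The handle centre is about 1 mm along and 1 mm across from the middle of the gap, and the slope is about 8° (planned, not remeasured after release). The gripper is clear of the spatula and touching nothing.

**What disagreed or stayed uncertain:**
- First contact came about 3 mm lower than my camera estimate predicted. The fixed notch floor is therefore probably slightly below the 125 mm I measured.
- The spatula pivoted a little in the grip during the tilt adjustment. How the load was shared between the rests is inferred from torque, not measured directly.
- I did not remeasure the bystanders. The pictures show no sign of any being moved.

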